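# Part a press-fit wax mould with a wedge

### The job

Part the two press-fit halves of the metal wax mould with the orange-handled wedge: push it down into the pry notches at the two ends of the seam by turns, a little at a time, so that one end never gets more than 4 mm further open than the other, until the seam stands at least 6 mm open at both ends and even to within 2 mm. Nothing but the wedge may push or pull the brass half. Then put the wedge back upright in its wooden stand and leave the beeswax, the graver and the amber bottle where they are.

Things in the scene. Friction and masses are not known exactly. Their poses are not given: they have to be found in the camera images.
- mould: Bolted-down half of the wax mould: dark base plate 96 x 146 x 10 mm with an aluminium block 32 mm thick (x = -32 to 0), 124 mm long (y), flat top at z 70 mm. Origin on the bench under the middle of the seam (plane x = 0). x points across the seam to the brass half, which is on the side away from the robot; y along the seam to its left end; z up. Yaw 0 to 0.5 rad.
- mould_half: Brass half, 32 x 124 mm, top 70 mm, press-fitted: slides along the mould's x (0 to 13 mm), can skew about this origin (on the bench under the middle of its seam face; axes parallel to the mould's when even), stays where left. At a notch 7 N starts it, plus 2 N at 10 mm/s; the other end follows by only about a quarter. 4 mm uneven is a skew of 0.044 rad.
- half_left (a point): Point on the brass half's seam face, top edge (z 70 mm), at the left notch (y = +45 mm). Its x in the mould's frame is the opening of the seam there. At the start the seam is ajar by 0 to 1.7 mm at each end, unevenly.
- half_right (a point): The same point at the right notch (y = -45 mm); its x in the mould's frame is the opening of the seam there.
- notch_left (a point): Left pry notch, 20 mm long in y; this point is at its mouth (z 70 mm) on its vertical aluminium wall, x = -5, y = +45 mm in the mould's frame; fixed. 52 mm deep. With the seam shut it is 10 mm wide at the mouth; on the brass side a 6 mm wide steel ramp in its middle slopes from x = +5 mm at the mouth to x = 0 at 14 mm depth (0.36 mm per mm); below, the brass wall is at x = +1 mm.
- notch_right (a point): Right pry notch, the same at y = -45 mm. In either notch, with the wedge's flat back on the aluminium wall and its tip d mm below the mould's top, the seam is forced open there to 0.36 d - 7.5 mm: first touch at d = 21, 3 mm at d = 29, 6 mm at d = 37.5, 8 mm at d = 43. Push at 30 mm/s or less.
- wedge: Loose wedge, about 90 g, 98 mm long, starting upright, blade down in the stand. Origin level with the tip, on the handle's axis; z up. Steel blade z 0 to 44 mm, 12 mm wide (y): flat upright back at x = -9 mm (to go towards the aluminium half); bevel on the +x side, x = -6.5 mm at the tip to +9.3 mm at z 44 (to go towards the brass half). Steel collar 36 x 26 mm, z 44 to 50.
- wedge_grip (a point): Middle of the wedge's orange handle, 18 (x) x 24 (y) mm, z 50 to 98 mm above the tip; this point is at z 74 mm on its axis. A white stripe marks the bevel (+x) side; in the stand at the start that side faces away from the robot (yaw -0.4 to 0.6 rad). Pushing takes up to about 15 N: grip firmly. The collar stops it at 44 mm depth.
- wedge_stand: Fixed wooden stand: block 54 x 48 mm, top at 52 mm, on a foot 64 x 60 mm, with a slot 24 (x) x 18 (y) mm, 48 mm deep. Origin on the bench under the slot's centre; axes as the wedge's in it at the start. The wedge hangs in the slot by its collar, tip 8 mm above the bench, its axis on the stand's; it also fits the other way round.
- beeswax_puck: Brown lump of beeswax, 43 mm across, 13 mm high, loose bystander; origin under its centre.
- graver: Graver with dark mushroom handle, 112 x 33 x 33 mm, loose bystander lying right of the mould; origin at its underside.
- amber_bottle: Amber dropper bottle, 29 mm across, 83 mm high, loose bystander standing behind the mould; origin under its centre.
Not all that is in view belongs to the job. There is more than one size of the wedge_stand; the job needs the largest.

How it is judged:
By the outcome, as a careful person would: the job done as asked, in the order asked, and still so for the second after the job is handed in, with the robot touching nothing.
It also fails if it takes over 72 s, if anything falls off the work surface, if the arm or the gripper's body presses on something with over 40 N, if the wrist force passes 120 N, or if a joint passes its speed limit or range.

### The arm

A 6-joint arm with a two-finger parallel gripper is mounted at the origin on a cart in front of the work surface, level with it; the furniture and walls round the work are solid. World frame = base frame: x ahead of the robot, y to its left, z up, the work surface at z = 0. Lengths are in m, angles in rad, forces in N, time in s.
With the tool pointing down it reaches from about 0.4 to 0.825 m from the base axis. Payload 7 kg.
Tool frame: the origin (TCP) lies on the centre line of the jaws, within the pads' length; the fingertips stand arm.tip_reach ahead of it and the grasp point (between the pads) lies 5 mm behind it (arm.tip_reach is the distance from the TCP to the fingertips, in m); z points along the fingers, y is the line along which they close (so a half turn about z gives the same grasp; the last joint's range is limited). The gripper opens to 88 mm and grips with 3 to 60 N. Pads are 19 mm wide; open, the fingers measure 130 mm over their backs; the gripper's body (78 mm by 193 mm) begins 47 mm behind the grasp point.
Start: joints at [0.288, 0.359, 0.012, 0, -1.224, -0.288], TCP at [0.675, -0, 0.241] pointing down, gripper open.
Joint ranges: [-3.07, 3.07], [-1.43, 2.12], [-1.02, 1.25], [-3.03, 1.67], [-3.05, -0], [-3.03, 3.03]. Speed limits (rad/s): [2.39, 2.39, 3.01, 3.14, 3.14, 3.14].

### API

Orientations are given as [roll, pitch, yaw] about the fixed x, y, z axes, in that order (R = Rz(yaw) Ry(pitch) Rx(roll)).
In Python, from station import status, optics, order, arm gives the robot as it stands. The module is installed in compiled form; this text tells all that it offers.
- The arm moves only by the shell command python3 -m jog 'ROWS' [FORCE]. ROWS is JSON, a list of rows, each a list of 3 entries, a list of its own where there are three numbers: the gripper command: -1 is shut, 1 is fully open, values between are in proportion, then the shift along the tool's x, y, z in mm, then the turn about the tool's z in rad. A call has 1 to 20 rows; each row is the pose to reach, as a shift and turn from the pose commanded when the call began, along the tool's axes at that moment; what a row does not reach only later rows make up. A row lasts 1/8 s, in which the tool goes at most 62.5 mm and 10.7 degrees, less where a joint would pass 70% of its speed; a pose out of reach is approached as far as the arm can. A call with a gripper value outside its range is refused whole. The fingers move at their own pace and stop on an object; FORCE is the grip in N (left out, the last holds). Time passes only in rows, so rows that repeat a pose let the fingers close. It gives the time, the measured TCP pose, the force, the opening and the grip force at its end, in the units of the state.
- status.get_state(): the state, without advancing time (a new reading comes with each control period).
- optics.grab_frame(name): name is "scene" or "side" or "wrist"; returns a dict with "color" (400x640x3 uint8, red, green, blue), "mtx" (3x3 intrinsics, pixels), "cam_to_world" (4x4, takes a point from camera to world coordinates). Camera axes: x right, y down, z forward; pixel columns grow to the right and rows downward; lengths in m; the calibration is good to about 2 mm. A picture is of the moment at which its call begins. There is no depth.
- order.job_done(): hands the job in; it is judged then, once.
The state is a dict: "t": time; "q": joint angles; "qd": joint speeds; "joint_efforts": joint torques, N m; "eef_pos": TCP position; "ee_rot": TCP orientation; "force": force on the tool from outside, world axes, zero at the start; "moment": the same for the moment, N m; "width": finger opening in m; "gripper_force": force on a finger pad.
Only numpy, scipy, OpenCV 4.12 (cv2) and the standard library are available. Lean on these libraries where they do the work, as an engineer would, in place of code of your own. Each camera call takes 0.05 s, during which the arm holds its last target. There are 200 camera calls.

## Working session

There is one attempt and no reset: what is moved stays moved. The work goes in short steps, Python scripts to look and compute and a shell command to move; the robot and the scene stay as the last step left them, time stands still between calls to the robot, and variables do not carry over. Pictures are saved under pics/ and viewed, at most 10 in all, crops included, and the job is handed in when it is done.

```bash
mkdir -p pics; cat > h.py <<'E'
import numpy as np, cv2
from station import status, optics, order, arm
def grab(n):
    f=optics.grab_frame(n); return f["color"],np.array(f["mtx"]),np.array(f["cam_to_world"])
def ray(K,T,u,v):
    d=T[:3,:3]@np.linalg.inv(K)@np.array([u,v,1.]); return T[:3,3],d
def onz(K,T,u,v,z):
    o,d=ray(K,T,u,v); return o+d*(z-o[2])/d[2]
def proj(K,T,p):
    p=np.linalg.inv(T)@np.r_[p,1]; q=K@p[:3]; return q[:2]/q[2]
def tri(a,b):
    A=[];B=[]
    M=np.zeros((3,3));r=np.zeros(3)
    for K,T,u,v in (a,b):
        o,d=ray(K,T,u,v); d/=np.linalg.norm(d); P=np.eye(3)-np.outer(d,d); M+=P; r+=P@o
    return np.linalg.solve(M,r)
def save(n,im,s=1):
    cv2.imwrite(n,cv2.cvtColor(cv2.resize(im,None,fx=s,fy=s,interpolation=cv2.INTER_CUBIC),cv2.COLOR_RGB2BGR))
E
python3 - <<'E'
from h import *
s=status.get_state()
for k in s: print(k,np.round(s[k],4))
print(arm.tip_reach)
for n in("scene","side","wrist"):
    im,K,T=grab(n); save(f"pics/{n}0.png",im); np.savez(f"{n}0.npz",im=im,K=K,T=T); print(n,K[0,0],np.round(T,3).tolist())
E
```

```text
t 0.0
q [ 2.8810e-01  3.5940e-01  1.1100e-02 -3.0000e-04 -1.2241e+00 -2.8810e-01]
qd [ 0.0014 -0.0001 -0.0016  0.0014 -0.0006 -0.0002]
joint_efforts [-8.00000e-04 -5.82727e+01  2.93058e+01  6.99750e+00  6.90000e-03
 -2.00000e-04]
eef_pos [ 0.6745 -0.      0.2396]
ee_rot [ 3.1399e+00 -2.0000e-04 -1.5709e+00]
force [-0.5363 -0.2171 -0.4372]
moment [ 0.0093 -0.0309 -0.02  ]
gripper_force 0.0
width 0.0878
0.014
scene 456.57788525582606 [[-0.776, -0.293, 0.558, -0.039], [-0.63, 0.339, -0.699, 0.748], [0.016, -0.894, -0.448, 0.56], [0.0, 0.0, 0.0, 1.0]]
side 511.5079657040814 [[-0.838, -0.37, 0.402, -0.036], [-0.546, 0.544, -0.638, 0.97], [0.017, -0.753, -0.657, 1.108], [0.0, 0.0, 0.0, 1.0]]
wrist 325.13626410718786 [[-1.0, 0.0, -0.0, 0.675], [0.0, 0.956, 0.293, -0.08], [0.0, 0.293, -0.956, 0.384], [0.0, 0.0, 0.0, 1.0]]
```

View pics/scene0.png

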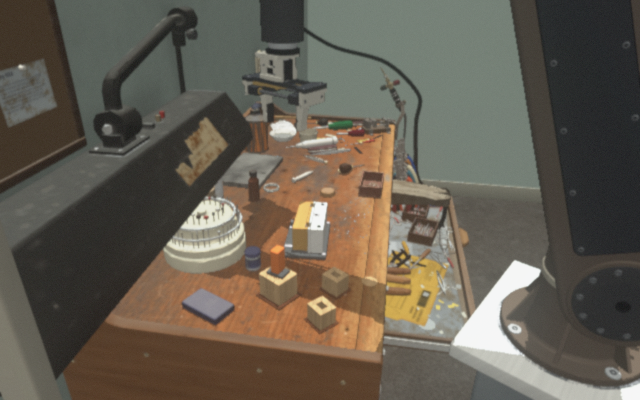

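View pics/side0.png

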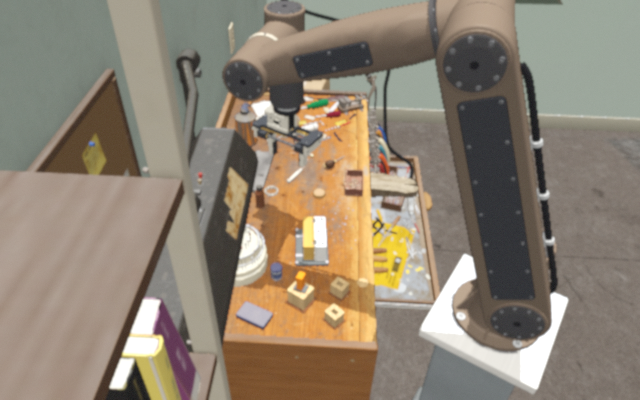

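View pics/wrist0.png

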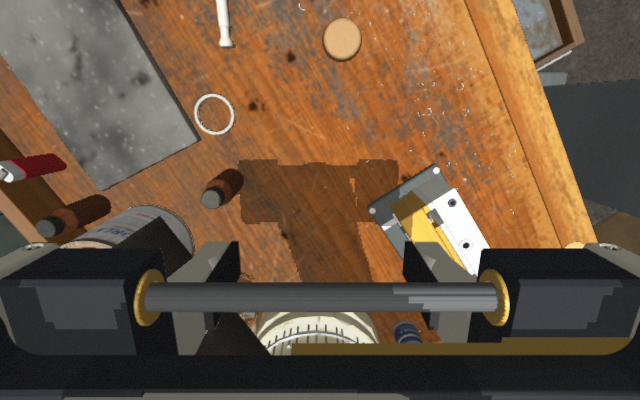

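```bash
python3 - <<'E'
from h import *
a=np.load("scene0.npz");b=np.load("side0.npz")
A=cv2.resize(a['im'][190:340,240:370],None,fx=4,fy=4,interpolation=cv2.INTER_CUBIC)
B=cv2.resize(b['im'][205:330,265:360],None,fx=2.9,fy=4.8,interpolation=cv2.INTER_CUBIC) 
save("pics/c1.png",np.hstack([A,B[:600]]))
for n,d in(("scene",a),("side",b)):
    for (u,v,z) in ([(278,248,.106),(278,272,.052),(335,273,.04),(321,303,.04)] if n=="scene" else [(301,275,.106),(300,288,.052),(340,282,.04),(334,308,.04)]):
        print(n,u,v,onz(d['K'],d['T'],u,v,z).round(3))
E
```

```text
scene 278 248 [0.453 0.256 0.106]
scene 278 272 [0.455 0.255 0.052]
scene 335 273 [0.382 0.176 0.04 ]
scene 321 303 [0.348 0.26  0.04 ]
side 301 275 [0.449 0.258 0.106]
side 300 288 [0.452 0.258 0.052]
side 340 282 [0.38  0.173 0.04 ]
side 334 308 [0.349 0.255 0.04 ]
```

View pics/c1.png

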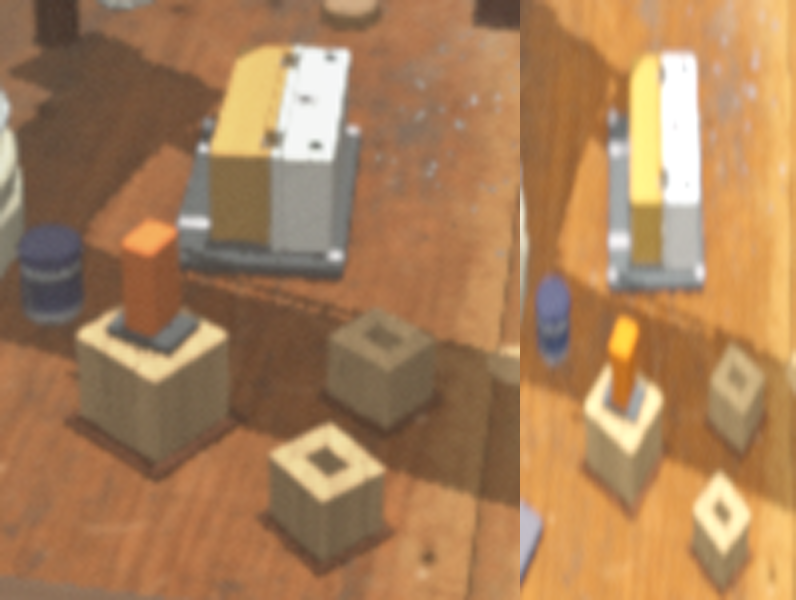

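```bash
python3 - <<'E'
from h import *
a=np.load("scene0.npz");b=np.load("side0.npz");w=np.load("wrist0.npz")
S=lambda u,v:(a['K'],a['T'],u,v)
D=lambda u,v:(b['K'],b['T'],u,v)
print("beam tip", tri(S(252,137),D(255,162)).round(3), "top corner",tri(S(185,92),D(237,129)).round(3))
print("cake top", tri(S(203,206),D(245,238)).round(3))
print("jar top", tri(S(252.5,248.5),D(276.5,266)).round(3))
nl=onz(*S(240+273/4,190+137/4),.07); nr=onz(*S(240+290/4,190+60/4),.07)
print("notches",nl.round(4),nr.round(4), np.arctan2(-(nl-nr)[0],(nl-nr)[1]))
# wrist: mould corners
for p in [(372,210),(437,165),(447,190),(393,207),(486,247)]: print(p,onz(w['K'],w['T'],*p,.07).round(3))
for p in [(342,40),(212,195)]: print(p,onz(w['K'],w['T'],*p,.0).round(3))
# orange mask
for d in(a,b):
    im=d['im'];h=cv2.cvtColor(im,cv2.COLOR_RGB2HSV)
    m=cv2.inRange(h,(5,190,120),(13,255,255)); m[:225]=0;m[300:]=0;m[:,:260]=0;m[:,320:]=0
    ys,xs=np.where(m); print(len(xs),xs.min(),xs.max(),ys.min(),ys.max(),xs.mean(),ys.mean())
E
```

```text
beam tip [0.784 0.008 0.172] top corner [0.766 0.151 0.341]
cake top [0.627 0.272 0.143]
jar top [0.55  0.23  0.051]
notches [0.5065 0.1088 0.07  ] [0.5562 0.0358 0.07  ] 0.5974015195342813
(372, 210) [0.623 0.025 0.07 ]
(437, 165) [ 0.562 -0.021  0.07 ]
(447, 190) [0.549 0.004 0.07 ]
(393, 207) [0.602 0.022 0.07 ]
(486, 247) [0.501 0.066 0.07 ]
(342, 40) [ 0.653 -0.144  0.   ]
(212, 195) [0.809 0.029 0.   ]Traceback (most recent call last):
  File "<stdin>", line 17, in <module>
    return umr_minimum(a, axis, None, out, keepdims, initial, where)
ValueError: zero-size array to reduction operation minimum which has no identity
```

```bash
python3 -m jog '[[1,[0,60,0],0],[1,[-20,110,0],0.15],[1,[-60,148,0],0.3],[1,[-110,148,0],0.45],[1,[-150,148,0],0.6],[1,[-173,148,0],0.75],[1,[-173,148,0],0.92],[1,[-173,148,0],1.07],[1,[-173,148,0],1.07],[1,[-173,148,0],1.07],[1,[-173,148,0],1.07]]' 50
python3 - <<'E'
from h import *
im,K,T=grab("wrist"); save("pics/wrist1.png",im,1.25); np.savez("wrist1.npz",im=im,K=K,T=T)
s=status.get_state();print(s['eef_pos'].__repr__(),s['ee_rot'],s['q'])
E
```

```text
t: 1.52
eef_pos: [0.527, 0.1728, 0.2405]
ee_rot: [3.142, -0.0, -2.639]
force: [-0.0, 0.1, 0.2]
width: 0.0875
gripper_force: 0.0
array([0.52699749, 0.17287023, 0.24057795]) [ 3.14156612e+00  4.57775337e-05 -2.63959441e+00] [ 6.70066554e-01  1.61285827e-01 -2.56192498e-01 -2.02448886e-05
 -1.15326843e+00 -1.73885643e+00]
```

View pics/wrist1.png

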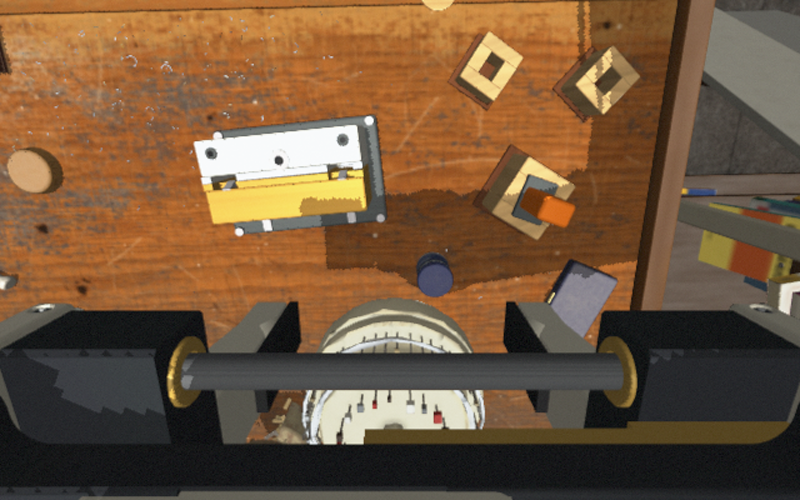

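```bash
cat > m.py <<'E'
from h import *
def poly(m,box):
    x0,y0,x1,y1=box; k=np.zeros_like(m); k[y0:y1,x0:x1]=m[y0:y1,x0:x1]
    c=max(cv2.findContours(k,cv2.RETR_EXTERNAL,cv2.CHAIN_APPROX_NONE)[0],key=cv2.contourArea)
    return c
E
python3 - <<'E'
from m import *
d=np.load("wrist1.npz");im,K,T=d['im'],d['K'],d['T']
h=cv2.cvtColor(im,cv2.COLOR_RGB2HSV)
for p in [(440,165),(450,168),(432,163),(420,140),(388,155),(200,125),(240,155)]: print(p,im[p[1],p[0]],h[p[1],p[0]])
mo=cv2.inRange(h,(3,200,200),(14,255,255))
mw=cv2.inRange(h,(0,0,215),(179,30,255))
my=cv2.inRange(h,(18,140,90),(30,255,255))
ms=cv2.inRange(h,(12,50,150),(28,140,255))
for n,m,b,z in(("orange",mo,(400,130,480,200),.106),("alu",mw,(140,80,310,160),.07),("brass",my,(140,110,310,190),.07),("stand",ms,(370,105,470,200),.052)):
    try:
        c=poly(m,b); q=cv2.approxPolyDP(cv2.convexHull(c),3,True)[:,0]; r=cv2.minAreaRect(c)
        print(n,cv2.contourArea(c),q.tolist()); W=np.array([onz(K,T,*p,z)[:2] for p in q]); print((W*1000).round(0).tolist())
        R=np.array([onz(K,T,*p[0],z)[:2] for p in c],np.float32)*1000; print("rect mm",cv2.minAreaRect(R))
    except Exception as e: print(n,e)
save("pics/c2.png",np.hstack([im[85:195,150:320],im[105:195,370:470].repeat(1,0) if 0 else im[85:195,370:470]]),2.9)
E
```

```text
(440, 165) [217 111  32] [ 13 217 217]
(450, 168) [215 107  30] [ 12 219 215]
(432, 163) [106  52  18] [ 12 212 106]
(420, 140) [226 187 124] [ 19 115 226]
(388, 155) [74 45 29] [ 11 155  74]
(200, 125) [248 250 251] [100   3 251]
(240, 155) [248 220  99] [ 24 153 248]
orange 329.0 [[437, 157], [458, 166], [452, 179], [432, 173]]
[[450.0, 243.0], [447.0, 264.0], [459.0, 266.0], [463.0, 248.0]]
rect mm ((454.6106872558594, 254.89349365234375), (15.286739349365234, 21.26938247680664), 9.433259010314941)
alu 4108.5 [[285, 101], [287, 134], [162, 146], [156, 113], [172, 106]]
[[473.0, 104.0], [499.0, 120.0], [567.0, 19.0], [541.0, 3.0], [528.0, 14.0]]
rect mm ((518.5283813476562, 60.79197311401367), (35.9863166809082, 123.79537963867188), 33.65803146362305)
brass 3763.0 [[293, 166], [171, 178], [162, 148], [290, 135]]
[[524.0, 139.0], [593.0, 38.0], [569.0, 20.0], [499.0, 123.0]]
rect mm ((545.8967895507812, 79.33856201171875), (33.495140075683594, 124.46171569824219), 33.95641326904297)
stand 1059.0 [[423, 125], [459, 149], [430, 190], [395, 170]]
[[428.0, 234.0], [431.0, 279.0], [481.0, 278.0], [480.0, 234.0]]
rect mm ((454.9964294433594, 256.0301208496094), (47.24538040161133, 52.974430084228516), 88.22866821289062)
```

View pics/c2.png

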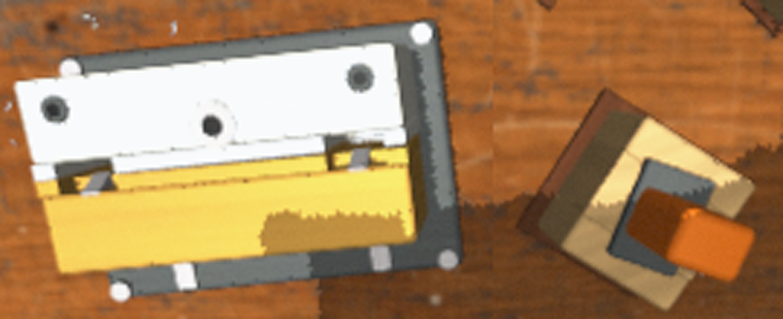

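```bash
python3 - <<'E'
from h import *
d=np.load("wrist1.npz");K,T=d['K'],d['T']
C=[onz(K,T,u,v,.058)[:2]*1000 for u,v in((422.4,139.5),(444.8,148.1),(434.5,179.8),(411,170.5))]
print(np.round(C),np.mean(C,0)); 
for i in range(4):
    e=C[(i+1)%4]-C[i]; print(np.hypot(*e),np.arctan2(e[1],e[0]))
E
python3 -m jog '[[1,[10,50,30],0.15],[1,[24,107,60],0.3],[1,[24,107,90],0.35],[1,[24,107,90],0.35],[1,[24,107,90],0.35]]'
python3 - <<'E'
from m import *
im,K,T=grab("wrist"); np.savez("wrist2.npz",im=im,K=K,T=T)
h=cv2.cvtColor(im,cv2.COLOR_RGB2HSV)
m=cv2.inRange(h,(3,200,150),(15,255,255))
c=poly(m,(150,0,500,399)); q=cv2.approxPolyDP(cv2.convexHull(c),3,True)[:,0]; print(q.tolist())
R=np.array([onz(K,T,*p[0],.106)[:2] for p in c],np.float32)*1000; print("rect mm",cv2.minAreaRect(R),cv2.contourArea(c))
s=status.get_state();print(s['eef_pos'].__repr__(),s['ee_rot'])
save("pics/wrist2.png",im)
E
```

```text
[[441. 239.]
 [437. 264.]
 [469. 273.]
 [472. 247.]] [454.85290096 255.85431794]
24.706110422495595 1.72159828601268
33.26534104093392 0.2908456780877224
26.829668867930057 -1.4399008518412664
32.503855477941144 -2.913024732325727
t: 2.2
eef_pos: [0.4554, 0.2554, 0.1516]
ee_rot: [3.141, 0.001, -2.989]
force: [-0.2, -1.1, -0.5]
width: 0.0879
gripper_force: 0.0
[[340, 221], [339, 243], [306, 243], [307, 220]]
rect mm ((454.4451904296875, 255.69496154785156), (16.950702667236328, 22.247867584228516), 8.714241981506348) 851.5
array([0.45564769, 0.25547615, 0.15192895]) [ 3.14074261e+00  1.66705417e-03 -2.99008609e+00]
```

View pics/wrist2.png

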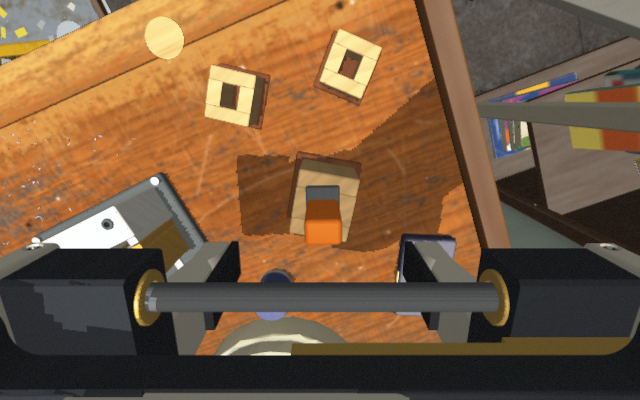

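```bash
python3 -m jog '[[1,[1,0,30],0],[1,[1,0,55],0],[1,[1,0,68],0],[1,[1,0,68],0],[-1,[1,0,68],0],[-1,[1,0,68],0],[-1,[1,0,68],0],[-1,[1,0,68],0],[-1,[1,0,68],0],[-1,[1,0,68],0]]' 60
python3 -c "
from h import *
im,K,T=grab('side'); np.savez('side3.npz',im=im,K=K,T=T)"

```

```text
t: 3.5
eef_pos: [0.4535, 0.2552, 0.0825]
ee_rot: [-3.142, -0.0, -2.991]
force: [-0.1, -0.2, -0.0]
width: 0.0327
gripper_force: 0.0
```

```bash
python3 -m jog '[[-1,[0,0,0],0],[-1,[0,0,0],0],[-1,[0,0,0],0],[-1,[0,0,-10],0],[-1,[0,0,-50],0],[-1,[0,0,-75],0],[-1,[0,0,-75],0],[-1,[0,0,-75],0]]'
python3 -c "
from h import *
im,K,T=grab('scene'); save('pics/s3.png',np.vstack([cv2.resize(im[190:310,200:360],None,fx=3,fy=3,interpolation=2),])); np.savez('scene3.npz',im=im,K=K,T=T)
print(status.get_state()['eef_pos'])"

```

```text
t: 4.55
eef_pos: [0.4532, 0.2548, 0.1574]
ee_rot: [-3.142, -0.001, -2.991]
force: [-0.5, 0.7, -1.6]
width: 0.0237
gripper_force: 60.0
[0.45305251 0.25462695 0.15694514]
```

View pics/s3.png

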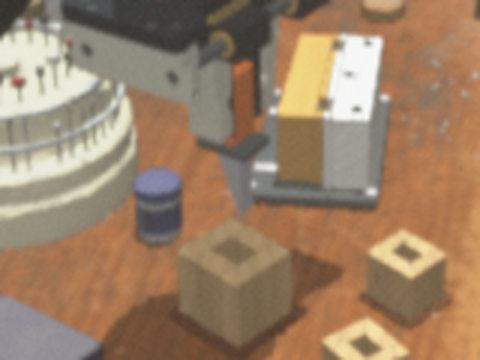

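```bash
python3 -m jog '[[-1,[0,0,-12],0],[-1,[-10,-40,-13],-0.1],[-1,[-20,-90,-13],-0.25],[-1,[-30,-130,-13],-0.4],[-1,[-36,-152,-13],-0.44],[-1,[-36,-152,-13],-0.44],[-1,[-36,-152,-13],-0.44],[-1,[-36,-152,-13],-0.44]]'
python3 - <<'E'
from m import *
I={}
for n in("wrist","scene","side"):
    im,K,T=grab(n); np.savez(n+"4.npz",im=im,K=K,T=T); I[n]=(im,K,T)
s=status.get_state();p=np.array(s['eef_pos']);print(p,s['ee_rot'])
M=np.array([.5325,.070]);th=.593;X=np.array([np.cos(th),np.sin(th)]);Y=np.array([-X[1],X[0]])
g=lambda x,y,z:np.r_[M+X*x+Y*y,z]
im,K,T=I["wrist"]
for a in [(-.005,.045,.07),(-.005,-.045,.07),(0,.062,.07),(0,-.062,.07),(-.032,.062,.07),(.032,.062,.07)]: print(a,proj(K,T,g(*a)).round(1))
print("tip pred",proj(K,T,np.r_[p[:2],p[2]-.0745]))
def cr(n,x0,y0,w,h,s): return cv2.resize(I[n][0][y0:y0+h,x0:x0+w],None,fx=s,fy=s,interpolation=cv2.INTER_CUBIC)
A=cr("wrist",200,130,160,120,5); 
B=cr("wrist",220,100,200,150,4)
save("pics/n4.png",B)
E
```

```text
t: 5.6
eef_pos: [0.5118, 0.111, 0.1706]
ee_rot: [3.142, -0.0, -2.55]
force: [0.8, 0.0, -1.7]
width: 0.0236
gripper_force: 60.0
[0.51182906 0.11086999 0.17061202] [-3.14159073e+00 -1.05753880e-05 -2.54998545e+00]
(-0.005, 0.045, 0.07) [321.4 193.5]
(-0.005, -0.045, 0.07) [206.4 193.7]
(0, 0.062, 0.07) [343.  199.6]
(0, -0.062, 0.07) [185.5 199.9]
(-0.032, 0.062, 0.07) [343.7 159.2]
(0.032, 0.062, 0.07) [342.3 237.2]
tip pred [321.99139648 217.76894662]
```

View pics/n4.png

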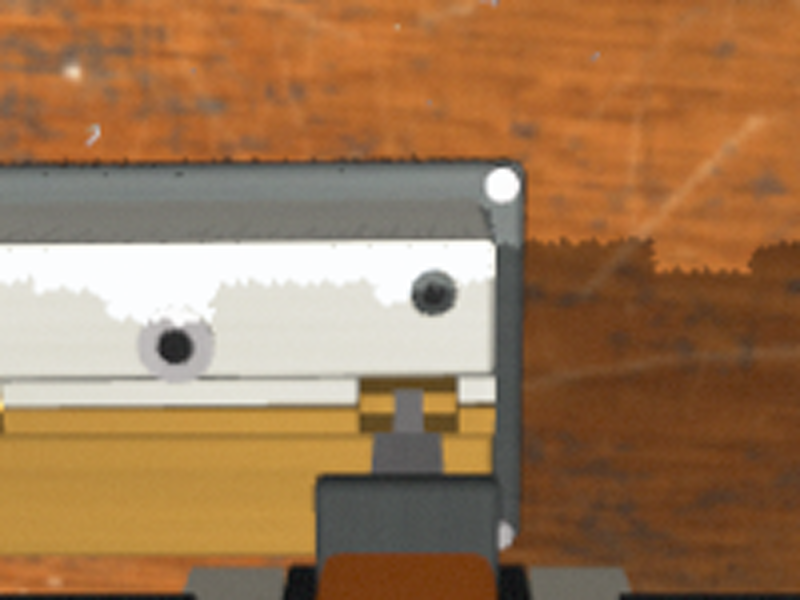

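```bash
cat > st.py <<'E'
from h import *
M=np.array([.533,.0705]);th=.597;X=np.array([np.cos(th),np.sin(th)]);Y=np.array([-X[1],X[0]])
s=status.get_state();p=np.array(s['eef_pos']);f=np.array(s['force']);q=p[:2]-M
print("TCP mould x %.2f y %.2f depth %.2f | F x %.1f y %.1f z %.1f t %.2f w %.1f"%(q@X*1e3,q@Y*1e3,70-p[2]*1e3+74.5,f[:2]@X,f[:2]@Y,f[2],s['t'],s['width']*1e3),np.round(s['moment'],2),np.round(s['ee_rot'],3))
E
python3 -m jog '[[-1,[0,0,10],0],[-1,[0,0,20],0],[-1,[0,0,28],0],[-1,[0,0,34],0],[-1,[0,0,34],0],[-1,[0,0,34],0]]' >/dev/null; python3 st.py
python3 -m jog '[[-1,[1,0,0],0],[-1,[2,0,0],0],[-1,[2,0,0],0],[-1,[2,0,0],0]]'>/dev/null; python3 st.py
python3 -m jog '[[-1,[1,0,0],0],[-1,[1,0,0],0],[-1,[1,0,0],0]]'>/dev/null; python3 st.py
```

```text
TCP mould x 5.18 y 44.65 depth 7.75 | F x 0.4 y 0.1 z -0.6 t 6.50 w 23.6 [-0.03 -0.05 -0.01] [-3.141  0.    -2.551]
TCP mould x 3.02 y 44.75 depth 7.85 | F x 0.2 y -0.1 z -0.3 t 7.00 w 23.8 [ 0.01 -0.15 -0.03] [ 3.142  0.    -2.551]
TCP mould x 2.41 y 44.77 depth 7.81 | F x 1.5 y -0.0 z -1.1 t 7.38 w 23.7 [ 0.41 -0.66  0.04] [-3.142e+00  1.000e-03 -2.551e+00]
```

```bash
python3 -m jog '[[-1,[0,0,3],0],[-1,[0,0,6],0],[-1,[0,0,9],0],[-1,[0,0,11],0],[-1,[0,0,11],0]]' >/dev/null; python3 st.py
python3 -m jog '[[-1,[0,0,2],0],[-1,[0,0,4],0],[-1,[0,0,6],0],[-1,[0,0,8],0],[-1,[0,0,8],0]]'>/dev/null; python3 st.py
```

```text
TCP mould x 2.37 y 44.77 depth 19.09 | F x 3.4 y -0.7 z -3.0 t 8.00 w 23.6 [ 0.82 -1.54  0.  ] [-3.142e+00  1.000e-03 -2.551e+00]
TCP mould x 2.36 y 44.58 depth 26.48 | F x 2.4 y -0.6 z 4.7 t 8.62 w 23.4 [ 0.59 -1.07 -0.01] [-3.141e+00  1.000e-03 -2.550e+00]
```

```bash
python3 -m jog '[[-1,[0,0,-15],0],[-1,[0,0,-42],0],[-1,[-2.6,-40,-42],0],[-1,[-2.6,-90,-42],0],[-1,[-2.6,-90,-42],0],[-1,[-2.6,-90,-42],0]]' >/dev/null; python3 st.py
python3 - <<'E'
from m import *
im,K,T=grab("wrist"); np.savez("wrist5.npz",im=im,K=K,T=T)
# profile along notch columns & seam for geometry
h=cv2.cvtColor(im,cv2.COLOR_RGB2HSV)
g=cv2.cvtColor(im,cv2.COLOR_RGB2GRAY)
print("row195-204, cols 295-350"); 
for r in (193,196,199,202): print(r,g[r,300:346:2].tolist())
for c in (285,290,352,360,400,430,445): print(c,g[184:212,c].tolist())
E
```

```text
TCP mould x 2.38 y -45.05 depth -13.99 | F x -0.6 y 0.2 z -1.8 t 9.38 w 23.7 [ 0.06 -0.05  0.05] [ 3.140e+00 -3.000e-03 -2.552e+00]
row195-204, cols 295-350
193 [168, 228, 228, 227, 227, 227, 227, 227, 227, 226, 225, 225, 225, 225, 226, 224, 224, 224, 223, 224, 223, 224, 223]
196 [152, 225, 226, 226, 226, 226, 225, 226, 225, 225, 224, 226, 222, 224, 224, 223, 223, 224, 223, 223, 223, 224, 224]
199 [146, 225, 227, 226, 225, 226, 226, 226, 225, 226, 223, 224, 226, 226, 225, 224, 224, 225, 224, 224, 223, 222, 224]
202 [109, 188, 192, 190, 193, 187, 186, 183, 176, 173, 173, 170, 164, 158, 156, 153, 155, 150, 155, 151, 149, 147, 144]
285 [59, 54, 53, 60, 67, 72, 76, 71, 68, 71, 70, 74, 74, 74, 73, 73, 76, 81, 81, 76, 73, 72, 76, 76, 81, 79, 80, 77]
290 [31, 29, 27, 28, 28, 35, 46, 58, 65, 67, 70, 71, 74, 76, 75, 72, 71, 75, 78, 75, 72, 66, 66, 70, 74, 74, 72, 70]
352 [225, 225, 227, 225, 226, 225, 222, 225, 224, 221, 220, 222, 221, 223, 222, 223, 223, 201, 136, 188, 217, 218, 219, 219, 218, 173, 124, 139]
360 [226, 224, 226, 224, 224, 221, 222, 223, 222, 220, 220, 220, 222, 221, 223, 222, 222, 200, 140, 192, 218, 218, 219, 218, 218, 159, 119, 141]
400 [219, 220, 219, 220, 217, 217, 218, 219, 218, 217, 216, 219, 217, 218, 220, 218, 208, 175, 158, 201, 214, 215, 216, 215, 204, 126, 108, 139]
430 [215, 217, 217, 214, 214, 216, 217, 217, 215, 215, 216, 213, 212, 214, 215, 214, 197, 127, 79, 72, 74, 79, 131, 148, 147, 143, 128, 91]
445 [212, 213, 214, 214, 214, 213, 215, 215, 216, 212, 214, 214, 212, 214, 215, 215, 194, 122, 69, 70, 72, 81, 129, 145, 144, 144, 126, 89]
```

```bash
python3 -m jog '[[-1,[0,0,0],0],[-1,[0,0,0],0]]' >/dev/null; python3 st.py
python3 - <<'E'
from m import *
im,K,T=grab("wrist"); np.savez("wrist5.npz",im=im,K=K,T=T)
g=cv2.cvtColor(im,cv2.COLOR_RGB2GRAY)
for c in (340,352,360,380,400,415): print(c,g[190:216,c].tolist())
for r in (197,200,203,206): print(r,g[r,296:350].tolist())
E
```

```text
TCP mould x 4.08 y -44.55 depth -15.16 | F x -0.4 y 0.1 z -2.0 t 9.68 w 23.8 [-0.02 -0.09  0.01] [ 3.142 -0.    -2.55 ]
340 [225, 221, 223, 223, 223, 226, 225, 224, 205, 144, 179, 217, 221, 220, 220, 221, 171, 124, 142, 149, 149, 150, 148, 140, 131, 138]
352 [223, 220, 221, 222, 223, 224, 223, 223, 200, 130, 198, 220, 220, 219, 219, 219, 174, 123, 141, 148, 147, 148, 149, 139, 128, 138]
360 [222, 220, 221, 221, 222, 222, 222, 220, 198, 125, 196, 219, 220, 217, 219, 219, 152, 108, 139, 146, 148, 146, 149, 141, 128, 138]
380 [37, 40, 38, 38, 39, 116, 166, 178, 177, 175, 189, 214, 218, 218, 217, 219, 150, 110, 135, 144, 147, 148, 147, 136, 131, 136]
400 [217, 219, 218, 217, 219, 220, 218, 208, 186, 154, 200, 217, 216, 216, 216, 214, 134, 100, 137, 145, 147, 146, 146, 135, 125, 135]
415 [217, 215, 217, 217, 218, 218, 219, 206, 170, 161, 201, 213, 214, 216, 214, 189, 118, 101, 136, 146, 147, 145, 145, 138, 128, 135]
197 [81, 80, 80, 120, 198, 218, 228, 226, 227, 227, 226, 227, 226, 224, 226, 226, 225, 224, 226, 226, 227, 226, 225, 226, 226, 225, 226, 226, 225, 226, 227, 226, 225, 225, 225
[... 191 characters left out ...]
 98, 98, 99, 96, 89, 92, 87, 88, 87, 87, 88, 87, 88, 86, 86, 87, 85, 84, 84, 101, 145, 178, 178, 178, 176, 179, 178, 178, 176, 176, 177, 183, 199, 196, 199]
203 [82, 79, 92, 157, 224, 223, 225, 224, 225, 227, 228, 228, 206, 107, 118, 118, 118, 118, 120, 125, 123, 124, 120, 109, 111, 108, 108, 111, 112, 115, 122, 123, 122, 120, 123, 119, 123, 118, 122, 181, 220, 221, 221, 221, 220, 220, 221, 221, 220, 220, 222, 219, 220, 220]
206 [81, 81, 88, 156, 226, 224, 222, 203, 205, 206, 206, 207, 185, 112, 151, 150, 150, 150, 154, 156, 158, 151, 126, 108, 110, 110, 109, 111, 110, 126, 157, 154, 155, 152, 155, 156, 155, 144, 127, 134, 174, 173, 171, 173, 171, 174, 172, 175, 174, 174, 172, 172, 173, 171]
```

```bash
python3 -m jog '[[-1,[0,0,8],0],[-1,[0,0,16],0],[-1,[0,0,24],0],[-1,[0,0,24],0],[-1,[0.6,0,24],0],[-1,[1.3,0,24],0],[-1,[1.3,0,24],0],[-1,[1.3,0,24],0]]' >/dev/null; python3 st.py
python3 -m jog '[[-1,[0.5,0,0],0],[-1,[0.5,0,0],0],[-1,[0.5,0,0],0]]' >/dev/null; python3 st.py
```

```text
TCP mould x 2.95 y -45.31 depth 8.67 | F x 0.2 y 0.5 z -1.1 t 10.72 w 24.1 [ 0.07 -0.21 -0.02] [-3.141e+00  1.000e-03 -2.551e+00]
TCP mould x 2.74 y -45.30 depth 8.71 | F x 2.1 y 0.3 z 0.1 t 11.10 w 23.6 [ 0.66 -0.86 -0.03] [-3.141e+00  1.000e-03 -2.551e+00]
```

```bash
python3 -m jog '[[-1,[0,0,3],0],[-1,[0,0,6],0],[-1,[0,0,9],0],[-1,[0,0,11],0],[-1,[0,0,13],0],[-1,[0,0,15],0],[-1,[0,0,17],0],[-1,[0,0,19],0],[-1,[0,0,20.5],0],[-1,[0,0,20.5],0],[-1,[0,0,20.5],0]]' >/dev/null; python3 st.py
python3 -m jog '[[-1,[0,0,-15],0],[-1,[0,0,-43],0],[-1,[-1.4,40,-43],0],[-1,[-1.4,90,-43],0],[-1,[-1.4,90,-43],0],[-1,[-1.4,90,-43],0],[-1,[-1.4,90,-43],0],[-1,[-1.4,90,-43],0]]' >/dev/null; python3 st.py
cat > seam.py <<'E'
from m import *
im,K,T=grab("wrist"); np.savez("wl.npz",im=im,K=K,T=T)
import st
h=cv2.cvtColor(im,cv2.COLOR_RGB2HSV)
# at given mould y (outside notches), find rows: alu wall line and white->yellow edge
for y in (55.5+2,30,15,0,-15,-30,-57.5):
    u,v=proj(K,T,np.r_[st.M+st.Y*y/1e3,.07]); c=int(round(u))
    if not(5<c<635): continue
    r0=int(v)-8; col=h[r0:r0+26,c]; print(y,c,r0,"S",col[:,1].tolist(),"V",col[:,2].tolist())
E
python3 seam.py
```

```text
TCP mould x 2.78 y -45.82 depth 28.25 | F x 2.2 y 0.1 z 9.5 t 12.47 w 23.8 [ 0.41 -0.9   0.06] [-3.14e+00  1.00e-03 -2.55e+00]
TCP mould x 3.76 y 43.94 depth -13.23 | F x 0.2 y -0.6 z -1.0 t 13.47 w 23.5 [-0.   -0.06 -0.05] [ 3.142e+00 -1.000e-03 -2.552e+00]
TCP mould x 3.84 y 44.04 depth -13.28 | F x -0.1 y 0.7 z -1.6 t 13.53 w 23.8 [-0.   -0.12  0.02] [ 3.142e+00 -1.000e-03 -2.552e+00]
57.5 340 199 S [19, 18, 18, 11, 11, 12, 14, 11, 49, 131, 169, 167, 171, 168, 169, 168, 171, 172, 168, 146, 19, 14, 15, 14, 13, 12] V [212, 166, 214, 227, 226, 227, 226, 227, 166, 105, 134, 183, 195, 197, 195, 197, 182, 160, 175, 103, 41, 55, 69, 74, 80, 82]
30 303 199 S [18, 17, 20, 16, 12, 12, 10, 12, 32, 72, 166, 169, 168, 167, 167, 168, 166, 168, 161, 144, 19, 14, 12, 10, 10, 9] V [209, 149, 183, 220, 227, 226, 226, 225, 200, 128, 95, 178, 197, 200, 198, 199, 198, 170, 166, 99, 40, 53, 65, 73, 79, 82]
15 283 199 S [20, 16, 20, 18, 12, 14, 11, 12, 31, 67, 170, 168, 166, 166, 166, 165, 170, 167, 167, 166, 170, 168, 167, 169, 167, 167] V [216, 174, 168, 216, 226, 226, 227, 225, 206, 130, 93, 156, 190
[... 421 characters left out ...]
8, 167, 166, 171, 167, 167, 170, 166, 168] V [221, 200, 128, 197, 222, 223, 222, 223, 223, 163, 103, 113, 176, 192, 190, 193, 191, 193, 169, 166, 183, 188, 188, 191, 189, 190]
-30 224 199 S [13, 19, 16, 16, 17, 16, 15, 15, 14, 38, 95, 174, 168, 166, 166, 169, 167, 166, 167, 168, 166, 169, 172, 168, 170, 167] V [222, 206, 145, 176, 215, 221, 220, 220, 220, 179, 115, 91, 149, 183, 187, 189, 188, 187, 170, 161, 172, 184, 185, 187, 186, 188]
-57.5 187 200 S [1, 4, 3, 3, 1, 2, 1, 1, 2, 6, 162, 165, 159, 150, 150, 150, 150, 152, 163, 162, 155, 154, 153, 156, 153, 156] V [253, 242, 222, 251, 253, 254, 253, 253, 254, 185, 96, 139, 245, 252, 252, 252, 252, 252, 240, 243, 251, 252, 252, 252, 252, 252]
```

```bash
python3 -m jog '[[-1,[0,0.8,8],0],[-1,[0,0.8,16],0],[-1,[0,0.8,23],0],[-1,[0,0.8,23],0],[-1,[0.5,0.8,23],0],[-1,[1,0.8,23],0],[-1,[1.5,0.8,23],0],[-1,[1.5,0.8,23],0],[-1,[1.5,0.8,23],0]]' >/dev/null; python3 st.py
python3 -m jog '[[-1,[0,0,3],0],[-1,[0,0,6],0],[-1,[0,0,9],0],[-1,[0,0,12],0],[-1,[0,0,15],0],[-1,[0,0,17],0],[-1,[0,0,19],0],[-1,[0,0,21],0],[-1,[0,0,23],0],[-1,[0,0,25],0],[-1,[0,0,25],0],[-1,[0,0,25],0]]' >/dev/null; python3 st.py
```

```text
TCP mould x 2.74 y 45.54 depth 9.34 | F x 0.3 y 0.5 z -0.8 t 14.65 w 23.7 [ 0.01 -0.05 -0.02] [-3.142  0.    -2.551]
TCP mould x 2.61 y 45.22 depth 33.79 | F x -2.8 y 0.3 z 6.2 t 16.15 w 23.7 [-0.78  0.67  0.02] [-3.141  0.    -2.55 ]
```

```bash
python3 -m jog '[[-1,[0,0,-15],0],[-1,[0,0,-47],0],[-1,[-1.8,-40,-47],0],[-1,[-1.8,-90,-47],0],[-1,[-1.8,-90,-47],0],[-1,[-1.8,-90,-47],0],[-1,[-1.8,-90,-47],0],[-1,[-1.8,-90,-35],0],[-1,[-1.8,-90,-25],0],[-1,[-1.8,-90,-25],0],[-1,[-1.2,-90,-25],0],[-1,[-0.8,-90,-25],0],[-1,[-0.4,-90,-25],0],[-1,[-0.4,-90,-25],0],[-1,[-0.4,-90,-25],0]]' >/dev/null; python3 st.py
```

```text
TCP mould x 2.89 y -44.54 depth 9.16 | F x 0.9 y -0.6 z -0.0 t 18.02 w 23.6 [ 0.31 -0.42  0.  ] [-3.141e+00  1.000e-03 -2.551e+00]
```

```bash
python3 -m jog '[[-1,[0.3,0,3],0],[-1,[0.3,0,6],0],[-1,[0.3,0,9],0],[-1,[0.3,0,12],0],[-1,[0.3,0,15],0],[-1,[0.3,0,17],0],[-1,[0.3,0,19],0],[-1,[0.3,0,21],0],[-1,[0.3,0,23],0],[-1,[0.3,0,25],0],[-1,[0.3,0,27],0],[-1,[0.3,0,29],0],[-1,[0.3,0,29.5],0],[-1,[0.3,0,29.5],0]]' >/dev/null; python3 st.py
python3 -m jog '[[-1,[0,0,-15],0],[-1,[0,0,-51],0],[-1,[-1.2,40,-51],0],[-1,[-1.2,90,-51],0],[-1,[-1.2,90,-51],0],[-1,[-1.2,90,-51],0],[-1,[-1.2,90,-51],0],[-1,[-1.2,90,-51],0]]' >/dev/null; python3 seam.py
```

```text
TCP mould x 2.78 y -45.04 depth 37.72 | F x 2.0 y 0.3 z 9.8 t 19.77 w 23.6 [ 0.38 -0.8   0.01] [-3.14e+00  1.00e-03 -2.55e+00]
TCP mould x 3.65 y 44.86 depth -11.77 | F x 0.4 y 1.0 z -2.0 t 20.82 w 23.4 [ 0.03 -0.09 -0.03] [ 3.142e+00 -1.000e-03 -2.552e+00]
57.5 339 199 S [16, 18, 15, 17, 11, 10, 11, 13, 14, 46, 160, 166, 167, 174, 171, 165, 168, 169, 170, 144, 6, 19, 19, 17, 10, 22] V [219, 198, 156, 211, 228, 226, 228, 227, 226, 150, 97, 95, 93, 94, 94, 156, 190, 196, 195, 115, 42, 54, 67, 75, 78, 80]
30 302 200 S [18, 19, 17, 12, 14, 12, 11, 11, 40, 98, 166, 174, 164, 155, 161, 167, 166, 167, 142, 23, 10, 11, 13, 16, 6, 12] V [204, 135, 207, 227, 226, 225, 226, 227, 185, 120, 97, 94, 95, 99, 117, 182, 198, 201, 117, 44, 50, 67, 76, 81, 79, 84]
15 282 200 S [17, 18, 19, 16, 14, 15, 14, 14, 30, 69, 165, 175, 161, 160, 162, 168, 166, 166, 171, 167, 167, 168, 165, 170, 169, 170] V [212, 157, 186, 221, 226, 226, 224, 226, 207, 133, 94, 92, 95, 94, 96, 155, 191, 198, 194, 197, 197, 175, 165, 179, 192, 194]
0 262 200 S [8, 7, 7, 11, 16, 15, 15, 15, 14, 45, 163, 168, 171, 165, 157, 162, 1
[... 262 characters left out ...]
169, 167, 168, 168, 170, 169, 170, 166, 170, 166] V [220, 209, 163, 208, 223, 224, 222, 224, 223, 161, 103, 94, 94, 93, 93, 93, 172, 192, 191, 191, 191, 190, 169, 164, 182, 189]
-30 222 200 S [15, 18, 18, 16, 16, 15, 15, 16, 16, 40, 101, 168, 166, 177, 179, 156, 162, 168, 165, 168, 166, 168, 170, 167, 169, 166] V [224, 203, 131, 197, 221, 221, 220, 220, 222, 180, 116, 91, 92, 92, 91, 93, 151, 184, 190, 188, 190, 188, 168, 160, 169, 183]
-57.5 185 201 S [1, 8, 4, 3, 2, 1, 2, 2, 2, 71, 187, 184, 186, 168, 161, 172, 162, 150, 152, 151, 150, 151, 162, 166, 158, 155] V [253, 235, 215, 251, 254, 253, 254, 254, 248, 205, 176, 180, 151, 114, 103, 98, 243, 252, 252, 252, 252, 252, 238, 237, 250, 252]
```

```bash
python3 -m jog '[[-1,[0,0.3,8],0],[-1,[0,0.3,15],0],[-1,[0,0.3,21],0],[-1,[0,0.3,21],0],[-1,[0.5,0.3,21],0],[-1,[1,0.3,21],0],[-1,[1.5,0.3,21],0],[-1,[1.5,0.3,21],0],[-1,[1.5,0.3,21],0]]' >/dev/null; python3 st.py
python3 -m jog '[[-1,[0.2,0,3],0],[-1,[0.2,0,6],0],[-1,[0.2,0,9],0],[-1,[0.2,0,12],0],[-1,[0.2,0,15],0],[-1,[0.2,0,18],0],[-1,[0.2,0,20],0],[-1,[0.2,0,22],0],[-1,[0.2,0,24],0],[-1,[0.2,0,26],0],[-1,[0.2,0,28],0],[-1,[0.2,0,30],0],[-1,[0.2,0,32],0],[-1,[0.2,0,32],0],[-1,[0.2,0,32],0]]' >/dev/null; python3 st.py
```

```text
TCP mould x 2.57 y 45.85 depth 8.84 | F x -0.3 y 0.3 z -0.5 t 21.95 w 23.9 [ 0.02 -0.09 -0.01] [-3.142  0.    -2.551]
TCP mould x 2.48 y 45.54 depth 40.22 | F x -0.4 y -0.2 z 6.7 t 23.82 w 23.5 [-0.21 -0.03  0.02] [-3.141e+00  1.000e-03 -2.550e+00]
```

```bash
python3 -m jog '[[-1,[0,0,-15],0],[-1,[0,0,-53],0],[-1,[-1.8,-40,-53],0],[-1,[-1.8,-90,-53],0],[-1,[-1.8,-90,-53],0],[-1,[-1.8,-90,-53],0],[-1,[-1.8,-90,-53],0],[-1,[-1.8,-90,-42],0],[-1,[-1.8,-90,-31],0],[-1,[-1.8,-90,-31],0],[-1,[-1.2,-90,-31],0],[-1,[-0.8,-90,-31],0],[-1,[-0.4,-90,-31],0],[-1,[-0.4,-90,-31],0],[-1,[-0.4,-90,-31],0]]' >/dev/null; python3 st.py
```

```text
TCP mould x 2.71 y -44.25 depth 9.60 | F x 2.3 y 0.9 z -1.1 t 25.70 w 23.6 [ 0.78 -0.91  0.01] [-3.141e+00  1.000e-03 -2.551e+00]
```

```bash
python3 -m jog '[[-1,[0,0,3],0],[-1,[0,0,6],0],[-1,[0,0,9],0],[-1,[0,0,12],0],[-1,[0,0,15],0],[-1,[0,0,18],0],[-1,[0,0,20],0],[-1,[0,0,22],0],[-1,[0,0,24],0],[-1,[0,0,26],0],[-1,[0,0,28],0],[-1,[0,0,30],0],[-1,[0,0,32],0],[-1,[0,0,32],0],[-1,[0,0,32],0]]' >/dev/null; python3 st.py
python3 -m jog '[[-1,[0,0,-15],0],[-1,[0,0,-40],0],[-1,[0,0,-65],0],[-1,[0,0,-70],0],[-1,[-10,40,-70],0],[-1,[-10,70,-70],0],[-1,[-10,70,-70],0],[-1,[-10,70,-70],0],[-1,[-10,70,-70],0]]' >/dev/null; python3 seam.py
python3 - <<'E'
from m import *
import cv2
d=np.load("wl.npz"); im=d['im']; a=im[150:270,150:420]; save("pics/n9.png",a,2.9)
E
```

```text
TCP mould x 2.75 y -44.63 depth 40.95 | F x 3.0 y -0.3 z 8.4 t 27.57 w 23.8 [ 0.66 -1.22  0.08] [-3.141e+00  1.000e-03 -2.550e+00]
TCP mould x 12.15 y 25.18 depth -27.60 | F x 0.7 y 0.1 z 0.0 t 28.75 w 24.0 [-0.04 -0.07 -0.02] [ 3.142e+00 -1.000e-03 -2.552e+00]
57.5 363 183 S [16, 19, 18, 18, 12, 14, 12, 12, 38, 102, 161, 170, 174, 162, 159, 176, 169, 166, 165, 166, 169, 165, 167, 169, 168, 168] V [211, 174, 169, 218, 228, 226, 225, 226, 186, 120, 98, 96, 95, 96, 96, 94, 113, 180, 198, 197, 196, 196, 183, 167, 179, 196]
30 328 183 S [14, 18, 15, 17, 10, 11, 10, 12, 14, 49, 156, 165, 168, 174, 166, 160, 164, 168, 169, 165, 168, 168, 166, 167, 164, 78] V [222, 209, 152, 208, 227, 227, 227, 227, 226, 152, 100, 96, 94, 95, 95, 97, 95, 179, 201, 202, 200, 202, 200, 169, 171, 125]
15 309 183 S [14, 16, 17, 17, 11, 12, 11, 12, 13, 46, 142, 168, 171, 165, 167, 165, 161, 164, 165, 165, 168, 166, 172, 171, 170, 167] V [226, 207, 139, 207, 228, 229, 226, 228, 227, 167, 106, 94, 94, 96, 96, 96, 98, 159, 195, 202, 199, 201, 199, 170, 165, 186]
0 290 183 S [5, 5, 4, 7, 14, 11, 10, 12, 14, 41, 102,
[... 293 characters left out ...]
165, 166, 167, 170, 164, 167, 170, 169, 166] V [216, 176, 169, 217, 226, 226, 226, 226, 194, 123, 95, 95, 91, 97, 93, 91, 113, 182, 198, 197, 196, 199, 183, 165, 174, 192]
-30 252 184 S [14, 18, 16, 18, 14, 11, 11, 14, 28, 69, 171, 156, 159, 157, 160, 166, 166, 169, 168, 168, 168, 168, 169, 169, 171, 170] V [220, 201, 163, 211, 224, 225, 224, 225, 206, 133, 94, 95, 93, 94, 91, 92, 92, 173, 193, 194, 193, 194, 193, 166, 167, 188]
-57.5 217 184 S [13, 17, 17, 17, 11, 10, 11, 11, 12, 79, 162, 173, 170, 171, 156, 160, 164, 166, 170, 167, 172, 167, 170, 173, 168, 166] V [224, 206, 136, 206, 227, 226, 226, 227, 226, 204, 186, 183, 169, 121, 100, 97, 95, 155, 187, 195, 193, 194, 194, 165, 164, 183]
```

View pics/n9.png

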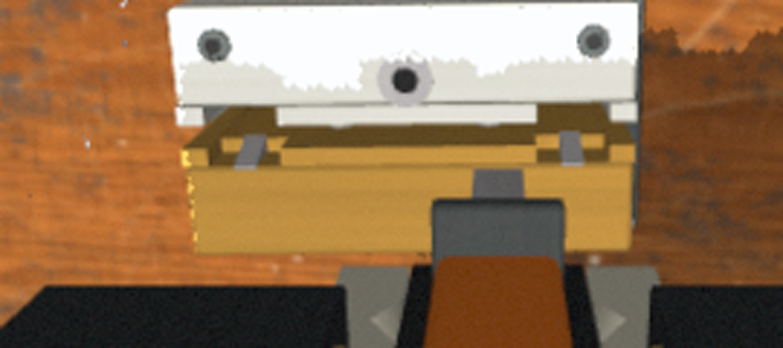

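```bash
python3 -m jog '[[-1,[-5,40,0],0],[-1,[-12,95,0],0.1],[-1,[-20,145,0],0.25],[-1,[-24.7,172.5,0],0.4],[-1,[-24.7,172.5,0],0.44],[-1,[-24.7,172.5,0],0.44],[-1,[-24.7,172.5,0],0.44],[-1,[-24.7,172.5,0],0.44]]'
python3 - <<'E'
from m import *
im,K,T=grab("wrist"); np.savez("wrist10.npz",im=im,K=K,T=T)
h=cv2.cvtColor(im,cv2.COLOR_RGB2HSV)
u,v=proj(K,T,np.array([.455,.256,.052])); print(u,v)
s=status.get_state(); p=np.array(s['eef_pos']); print("tip",proj(K,T,np.r_[p[:2],p[2]-.0745]))
s0=np.load("scene3.npz")
for n,im,K,T in(("w",im,K,T),("scene3",s0['im'],s0['K'],s0['T'])):
    u,v=map(int,proj(K,T,np.array([.455,.256,.052]))); 
    g=cv2.cvtColor(im,cv2.COLOR_RGB2HSV)[:,:,2]
    for r in range(v-26,v+22,3): print(n,r,g[r,u-36:u+37:3].tolist())
E
```

```text
t: 29.75
eef_pos: [0.4536, 0.2554, 0.1725]
ee_rot: [-3.142, -0.0, -2.991]
force: [-0.5, 0.2, -0.8]
width: 0.0239
gripper_force: 60.0
322.21866433630396 200.77599130854978
tip [321.96524159 217.54379913]
w 174 [128, 131, 132, 86, 91, 214, 213, 208, 209, 204, 201, 207, 214, 211, 208, 201, 191, 185, 175, 172, 156, 126, 106, 98, 124]
w 177 [121, 114, 119, 89, 113, 213, 207, 207, 202, 198, 209, 212, 210, 206, 200, 196, 195, 195, 202, 208, 202, 200, 191, 177, 121]
w 180 [116, 115, 109, 89, 125, 206, 208, 202, 197, 208, 209, 209, 205, 200, 195, 194, 196, 206, 210, 200, 201, 196, 203, 171, 116]
w 183 [110, 119, 111, 89, 182, 188, 174, 173, 198, 208, 209, 206, 199, 193, 192, 194, 206, 207, 201, 199, 195, 202, 213, 148, 124]
w 186 [125, 126, 105, 86, 197, 194, 193, 195, 197, 196, 114, 123, 164, 178, 187, 205, 206, 201, 199, 196, 205, 210, 214, 112, 121]
w 189 [124, 123, 85, 85, 191, 197, 198, 200, 205, 203, 90, 88, 87, 93, 97, 103, 121, 176, 172, 193, 209, 215, 219, 132, 130]
w 192 [126, 122, 90, 95, 200, 202, 204, 210, 212, 179, 89, 85, 92, 93, 95, 93, 90, 202, 196, 193, 191, 190, 182, 132, 1
[... 2614 characters left out ...]
 148, 170, 167]
scene3 279 [186, 172, 171, 166, 179, 172, 143, 133, 121, 145, 165, 163, 158, 165, 159, 159, 135, 123, 128, 119, 112, 117, 108, 114, 131]
scene3 282 [189, 177, 166, 177, 172, 180, 149, 132, 125, 125, 131, 164, 169, 163, 146, 121, 121, 122, 127, 125, 114, 117, 111, 114, 142]
scene3 285 [186, 172, 156, 170, 163, 170, 148, 131, 124, 126, 126, 135, 142, 128, 122, 120, 123, 122, 127, 121, 116, 109, 122, 164, 178]
scene3 288 [176, 167, 148, 145, 138, 123, 120, 131, 123, 122, 126, 131, 131, 119, 121, 119, 124, 123, 126, 113, 128, 157, 163, 180, 179]
scene3 291 [176, 149, 126, 107, 109, 108, 114, 132, 125, 122, 124, 134, 131, 120, 119, 117, 125, 121, 124, 106, 146, 171, 185, 179, 180]
```

```bash
python3 -m jog '[[-1,[0,0.6,20],0.1],[-1,[0,0.6,40],0.17],[-1,[0,0.6,45],0.17],[-1,[0,0.6,52],0.17],[-1,[0,0.6,56],0.17],[-1,[0,0.6,56],0.17]]'
python3 -m jog '[[-1,[0,0,6],0],[-1,[0,0,12],0],[-1,[0,0,17],0],[-1,[0,0,17],0]]'
```

```text
t: 30.55
eef_pos: [0.4533, 0.2565, 0.1166]
ee_rot: [-3.142, 0.0, 3.123]
force: [0.5, 0.2, -0.5]
width: 0.0235
gripper_force: 60.0
t: 31.05
eef_pos: [0.453, 0.2562, 0.099]
ee_rot: [-3.141, -0.001, 3.122]
force: [0.3, -0.4, -0.1]
width: 0.0237
gripper_force: 60.0
```

```bash
python3 -m jog '[[-1,[0,0,5],0],[-1,[0,0,10],0],[-1,[0,0,13],0],[-1,[0,0,15],0],[-1,[0,0,16],0],[-1,[0,0,16],0],[-1,[0,0,16],0]]'
```

```text
t: 31.92
eef_pos: [0.4533, 0.2565, 0.0837]
ee_rot: [3.141, 0.0, 3.122]
force: [1.0, -0.0, -1.2]
width: 0.0235
gripper_force: 60.0
```

```bash
python3 -m jog '[[-1,[0,0,0.7],0],[-1,[0,0,1.2],0],[-1,[0,0,1.2],0],[-1,[0,0,1.2],0]]'
python3 -m jog '[[0,[0,0,0],0],[0.3,[0,0,0],0],[1,[0,0,0],0],[1,[0,0,0],0],[1,[0,0,0],0],[1,[0,0,0],0],[1,[0,0,-10],0],[1,[0,0,-30],0],[1,[0,0,-60],0],[1,[0,0,-85],0],[1,[0,0,-85],0],[1,[0,0,-85],0]]'
python3 - <<'E'
from m import *
im,K,T=grab("wrist"); np.savez("wf.npz",im=im,K=K,T=T); 
h=cv2.cvtColor(im,cv2.COLOR_RGB2HSV)
c=poly(cv2.inRange(h,(3,200,170),(15,255,255)),(150,0,500,399)); q=cv2.approxPolyDP(cv2.convexHull(c),3,True)[:,0]; print(q.tolist())
R=np.array([onz(K,T,*p[0],.106)[:2] for p in c],np.float32)*1000; print(cv2.minAreaRect(R))
s,K,T=grab("scene"); np.savez("sf.npz",im=s,K=K,T=T); s0=np.load("scene0.npz")['im']
cv2.imwrite("pics/f.png",cv2.cvtColor(np.vstack([np.hstack([s0[170:330,150:400],s[170:330,150:400]])]),cv2.COLOR_RGB2BGR))
d=cv2.absdiff(s0,s).max(2); 
for n,(x0,y0,x1,y1) in dict(puck=(318,182,338,198),bottle=(245,165,262,204),graver=(330,150,360,178)).items(): print(n,d[y0:y1,x0:x1].mean(),d[y0:y1,x0:x1].max())
E
```

```text
t: 32.42
eef_pos: [0.4533, 0.2565, 0.0825]
ee_rot: [3.142, 0.0, 3.122]
force: [-1.3, -0.8, 2.3]
width: 0.0241
gripper_force: 60.0
t: 33.92
eef_pos: [0.453, 0.2564, 0.1675]
ee_rot: [3.141, -0.0, 3.122]
force: [-0.7, 0.4, 0.0]
width: 0.0877
gripper_force: 0.0
[[337, 215], [337, 236], [306, 236], [306, 215]]
((454.2139892578125, 256.2301940917969), (22.541139602661133, 16.687637329101562), 88.87272644042969)
puck 5.84375 65
bottle 30.11915535444947 89
graver 4.357142857142857 14
```

```bash
python3 - <<'E'
from h import *
a=np.load("scene0.npz")['im'];b=np.load("sf.npz")['im']
g=lambda i:cv2.Canny(cv2.cvtColor(i,cv2.COLOR_RGB2GRAY),40,120)
for n,(x0,y0,x1,y1) in dict(puck=(318,182,338,198),bottle=(244,167,264,206),graver=(330,150,360,178)).items():
    r=cv2.matchTemplate(b[y0-8:y1+8,x0-8:x1+8],a[y0:y1,x0:x1],cv2.TM_CCOEFF_NORMED); print(n,cv2.minMaxLoc(r)[1::2], "expect (8,8)")
E
```

```text
puck (0.9494543075561523, (8, 8)) expect (8,8)
bottle (0.4277094602584839, (0, 0)) expect (8,8)
graver (0.9960876703262329, (8, 8)) expect (8,8)
```

```bash
python3 -m jog '[[1,[0,-20,-60],0],[1,[0,-60,-110],0],[1,[-40,-110,-110],0],[1,[-80,-160,-110],0],[1,[-80,-210,-110],0],[1,[-80,-210,-110],0],[1,[-80,-210,-110],0],[1,[-80,-210,-110],0]]'
python3 - <<'E'
from h import *
a=np.load("scene0.npz")['im'];b,K,T=grab("scene");a2=np.load("side0.npz")['im'];b2,_,_=grab("side")
for n,a_,b_,(x0,y0,x1,y1) in (("bottle",a,b,(244,167,264,206)),("bottle side",a2,b2,(253,182,268,210)),("puck",a,b,(318,182,338,198)),("wedge",a,b,(255,240,300,305)),("wedge side",a2,b2,(285,265,320,310))):
    r=cv2.matchTemplate(b_[y0-8:y1+8,x0-8:x1+8],a_[y0:y1,x0:x1],cv2.TM_CCOEFF_NORMED); print(n,cv2.minMaxLoc(r)[1::2])
E
```

```text
t: 35.02
eef_pos: [0.5291, 0.0458, 0.2771]
ee_rot: [-3.141, -0.0, 3.123]
force: [-0.6, 0.2, -0.2]
width: 0.0874
gripper_force: 0.0
bottle (0.9332735538482666, (8, 8))
bottle side (0.9621942043304443, (8, 8))
puck (0.9971961975097656, (8, 8))
wedge (0.6028130054473877, (8, 8))
wedge side (0.7689167857170105, (8, 8))
```

Everything is in place; handing in.

```bash
python3 -c "
from station import order
print(order.job_done())"
```

```text
the job is handed in; nothing more can be done
None
```

I handed the job in at about 35 s. By the camera measurement the seam is open about 7.2 mm at both ends, even to within a few tenths of a millimetre. The wedge is back in its stand, and the beeswax, graver and amber bottle show no movement in the pictures.

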